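# Work the sprung corner of a bat-levelling mount to its mark

### The arm

A 6-joint arm with a two-finger parallel gripper is mounted at the origin on the work surface. World frame = base frame: x ahead of the robot, y to its left, z up, the work surface at z = 0. Lengths are in m, angles in rad, forces in N, time in s.
With the tool pointing down it reaches from about 0.35 to 0.975 m from the base axis. Payload 4.9 kg.
Tool frame: the origin (TCP) lies at the very end of the fingers, on their centre line; the grasp point (between the pads) lies 19 mm behind it; z points along the fingers, y is the line along which they close (so a half turn about z gives the same grasp; the last joint's range is limited). The gripper opens to 85 mm and grips with 20 to 120 N. Pads are 22 mm wide; open, the fingers measure 114 mm over their backs; the gripper's body (76 mm by 85 mm) begins 54 mm behind the grasp point. The pads swing forward as they close: fully open they stand 13 mm farther back than shut.
Start: joints at [-1.368, 0.053, 1.613, -0, 1.476, -0.119], TCP at [0.198, -0.593, 0.231] pointing down, gripper open.
Joint ranges: [-3.01, 3.01], [-1.01, 2.22], [0.06, 2.58], [-1.02, 4.17], [0.09, 2.62], [-3.14, 3.14]. Speed limits (rad/s): [2.57, 2.57, 3.14, 3.14, 3.14, 3.14].

### API

Orientations are given as a unit quaternion [w, x, y, z].
In Python, from plant import manip gives the robot as it stands.
- The arm moves only by the tool play_rows, never from a script. Its argument "series" is a list that holds one entry, the list of rows, each a list of 7 numbers: the shift along the world's x, y, z in m, then the turn, a rotation vector about the world's x, y, z in degrees, then the opening, from 0 (shut) to 1 (fully open). In form: [[[dx, dy, dz, rx, ry, rz, grip], ...]]. A call has 1 to 10 rows; each row shifts and turns the commanded pose from where the row before left it; what a row does not reach is not made up. A row lasts 1/10 s, in which the tool goes at most 50 mm and 8.59 degrees, less where a joint would pass 70% of its speed; a pose out of reach is approached as far as the arm can. A call with a gripper value outside its range is refused whole. The fingers move at their own pace and stop on an object; the grip force is fixed at half the most. Time passes only in rows, so rows that do not move let the fingers close. It gives the time, the measured TCP pose, the force, the opening and the grip force at its end, in the units of the state.
- manip.state(): the state, without advancing time (a new reading comes with each control period).
- manip.grab_frame(name): name is "scene" or "top"; returns a dict with "frame" (384x512x3 uint8, blue, green, red), "mtx" (3x3 intrinsics, pixels), "R" (3x3) and "t" (3): a world point X has camera coordinates R X + t. Camera axes: x right, y down, z forward; pixel columns grow to the right and rows downward; lengths in m; the calibration is good to about 2 mm. A picture is of the moment at which its call begins. There is no depth.
- manip.job_done(): hands the job in; it is judged then, once.
The state is a dict: "time": time; "joint_pos": joint angles; "joint_vel": joint speeds; "joint_efforts": joint torques, N m; "tool_pos": TCP position; "tool_rot": TCP orientation; "contact_force": force on the tool from outside, world axes, zero at the start; "ft_torque": the same for the moment, N m; "gripper_width": opening from 0.0 (shut) to 1.0 (fully open); "grasp_force": force on a finger pad.
Only numpy, scipy, OpenCV 4.12 (cv2) and the standard library are available. Lean on these libraries where they do the work, as an engineer would, in place of code of your own. Each camera call takes 0.05 s, during which the arm holds its last target. There are 200 camera calls.

### The job

Before a bat goes on, check the spring of the levelling mount: with the fingertips press down the round thumb pad on the sprung corner of its plate until the pointer stands level with the mark set on the scale, without pushing well past it, keep it there for a full second, then let go so that the plate comes back up. Do not touch the pointer, the scale or the sliding mark, and leave the jar, the bowl and the brush where they are.

Things in the scene. Friction and masses are not known exactly. Their poses are not given: they have to be found in the camera images.
- mount: The levelling mount, fixed to the bench: a grey steel base 220 x 220 x 18 mm, a sprung aluminium plate above. Origin: centre of the base's underside, on the bench; z up; x points from the plate's middle to the sprung corner and on to the scale. The plate pivots about the mount's y direction, through x = 0 at 75 mm height, between two posts 85 mm high at y = +-104 mm.
- pad (a point): Centre of the top of the round black rubber thumb pad (32 mm diameter, 4 mm thick, top 84 mm above the bench at rest) on the plate's sprung corner, 72 mm from the pivot line: the place to press. It tilts with the plate. A spring pushes the corner up: about 2 N on the pad starts it, about 4 N more per 0.1 rad.
- plate_mid (a point): Middle of the tilt plate, on the pivot line, 75 mm above the bench. The plate is aluminium, 140 x 140 x 8 mm, set cornerwise: corners along the mount's +-x and +-y, 99 mm out; top face 80 mm above the bench at rest. Two steel pins 8 mm high stand on it at x = -20, y = +-40 mm. Only the +x corner has spring, pad and pointer.
- scale_top (a point): Top middle of the scale, 104 mm above the bench, at the mount's x = 164, y = 32 mm: an upright white strip 4 x 36 x 92 mm with short black lines, fixed to the mount. Not to be touched.
- tilt (a joint): Tilt of the plate: 0 at rest (level, against its upper stop), growing as the sprung corner goes down, hard stop at 0.30 rad. Springs back to 0 when let go.
- pointer_tip (a point): Tip of the dark steel pointer carried by the plate, 176 mm from the pivot line, 75 mm above the bench at rest; goes down 2.4 times as far as the pad. The pointer is a 5 mm square bar along the mount's x, at y = 0, from x = 86 to 178 mm, ending in a blade 3 mm high that turns to +y across the scale's outer face. Not to be touched.
- mark (a point): The tip of the mark: a brass wedge 3 mm high on the brass sliding rider clamped round the outer edge of the scale (24 x 14 mm, with a small screw), pointing at the pointer's blade. The pointer has reached the mark when pointer_tip and mark are at the same height.
- rider (a joint): How far the mark is set below the pointer's resting height (m), 0.018 to 0.036; differs each time and stays as set (friction).
- jar: Bystander: closed amber glass jar, 64 mm diameter, 85 mm high, standing; origin centre of underside.
- bowl: Bystander: terracotta bowl, 90 mm diameter, 45 mm high; origin centre of underside.
- brush: Bystander: brush 180 mm long lying on the bench along its x axis; origin under its middle.

How it is judged:
By the outcome, as a careful person would: the job done as asked, in the order asked, and still so for the second after the job is handed in, with the robot touching nothing.
It also fails if it takes over 46 s, if anything falls off the work surface, if the arm or the gripper's body presses on something with over 40 N, if the wrist force passes 120 N, or if a joint passes its speed limit or range.

## Working session

There is one attempt and no reset: what is moved stays moved. The work goes in short steps, Python scripts to look and compute and a tool call to move; the robot and the scene stay as the last step left them, time stands still between calls to the robot, and variables do not carry over. Pictures are saved under pics/ and viewed, at most 10 in all, crops included, and the job is handed in when it is done.

Besides the shell and the picture viewer there is one more tool, called after "Call:" as a command line: name --argument value ..., lists and objects as JSON in quotes. play_rows: Moves the arm, as the interface text tells. Its arguments: {"type":"object","properties":{"series":{"type":"array"}},"required":["series"]}

```bash
mkdir -p pics; python3 - <<'E'
from plant import manip
import cv2,pickle
for n in("scene","top"):
    d=manip.grab_frame(n); pickle.dump(d,open(n+'.pkl','wb'))
    cv2.imwrite(f'pics/{n}0.png',d['frame']); print(n,d['mtx'],d['R'],d['t'])
print(manip.state())
E
```

```text
scene [[440.10543989   0.         247.47581154]
 [  0.         440.10543989 197.19195806]
 [  0.           0.           1.        ]] [[-0.68462206  0.72875225  0.01458728]
 [ 0.62144171  0.59403469 -0.510816  ]
 [-0.38092366 -0.34065076 -0.8595663 ]] [ 0.38269827 -0.34860051  1.40108826]
top [[404.98858101   0.         256.36436125]
 [  0.         404.98858101 193.15378693]
 [  0.           0.           1.        ]] [[ 0.09232014 -0.99572658  0.00235914]
 [-0.97074417 -0.09053078 -0.22239588]
 [ 0.22165907  0.0182415  -0.97495359]] [-0.00285914  0.61721647  0.94119711]
{'time': 0.1, 'joint_pos': array([-1.36799985e+00,  5.32988663e-02,  1.61415775e+00, -1.90836647e-05,
        1.47599783e+00, -1.19000004e-01]), 'joint_vel': array([ 0.00041446,  0.00033297, -0.00219975, -0.00030659,  0.00216461,
       -0.00076851]), 'joint_efforts': array([ 9.93625099e-05, -3.94899559e+01, -3.71364927e+01, -1.95127991e-04,
        3.84193962e-03, -7.02407679e-07]), 'tool_pos': array([ 0.19755051, -0.59236321,  0.23018035]), 'tool_rot': array([-9.29678919e-04,  9.87083205e-01,  1.60205740e-01, -4.84812030e-05]), 'contact_force': array([ 0.28614574, -0.60629493, -0.07994575]), 'ft_torque': array([-0.01417148,  0.05148641, -0.01073728]), 'grasp_force': 0.0, 'gripper_width': 0.9962085865874013}
```

View pics/scene0.png

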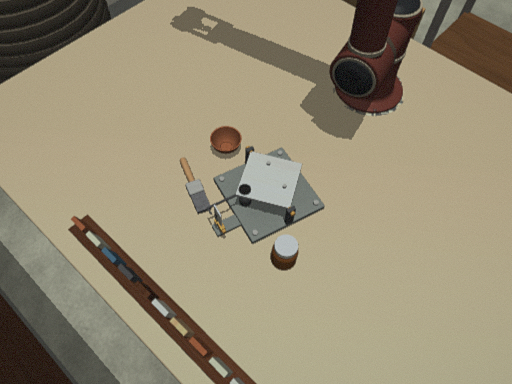

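View pics/top0.png

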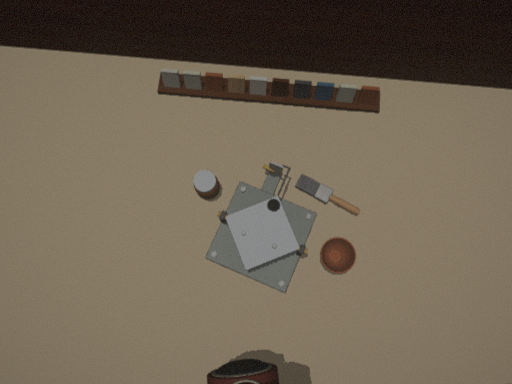

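The mount is in the middle. The pad is at scene (245,189) and top (273,205). The scale with its rider is near scene (217,217) and top (275,170). I'll enlarge both.

```bash
python3 - <<'E'
import cv2,pickle
a=pickle.load(open('scene.pkl','rb'))['frame'];b=pickle.load(open('top.pkl','rb'))['frame']
cv2.imwrite('pics/s1.png',cv2.resize(a[165:245,195:275],(600,600),dst=None,interpolation=cv2.INTER_CUBIC))
cv2.imwrite('pics/t1.png',cv2.resize(b[155:295,200:320],None,fx=4.2,fy=4.2,interpolation=cv2.INTER_CUBIC))
E
```

```text
(no output)
```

View pics/s1.png

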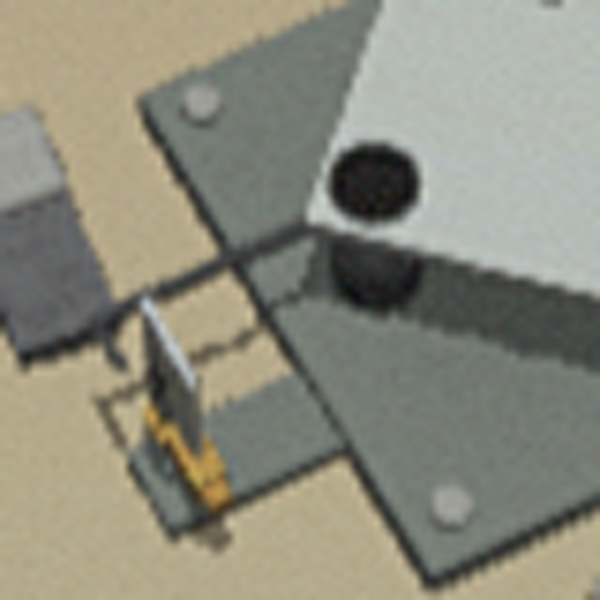

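View pics/t1.png

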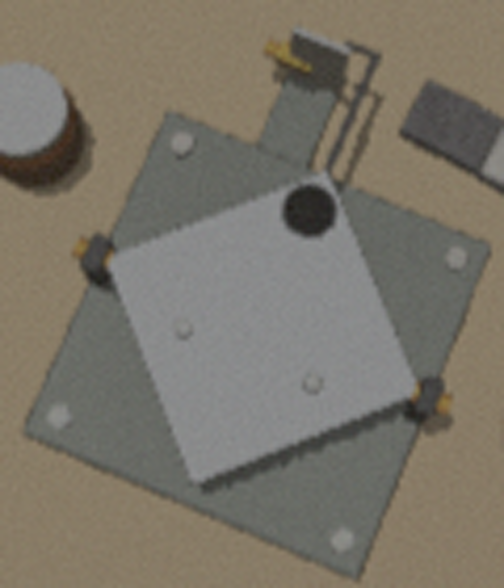

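```bash
cat >h.py <<'E'
import numpy as np,cv2,pickle
from scipy.optimize import least_squares
D={n:pickle.load(open(n+'.pkl','rb')) for n in('scene','top')}
def proj(n,X):
    d=D[n]; c=np.atleast_2d(X)@np.array(d['R']).T+d['t']; p=c@np.array(d['mtx']).T; return p[:,:2]/p[:,2:]
def w(q,P):
    P=np.atleast_2d(P)/1000.; c,s=np.cos(q[2]),np.sin(q[2])
    return np.c_[q[0]+c*P[:,0]-s*P[:,1],q[1]+s*P[:,0]+c*P[:,1],P[:,2]]
S=[((72,0,84),(375,183)),((110,-110,18),(142,100)),((110,110,18),(432,580)),((99,0,80),(308,222)),((166,14,104),(143,300)),((166,50,104),(198,385))]
T=[((72,0,84),(309,211)),((110,110,18),(168,112)),((110,-110,18),(490,245)),((-110,110,18),(27,432)),((-110,-110,18),(358,578)),((-20,40,88),(183,326)),((-20,-40,88),(313,381))]
def pm(P,U,o,f): return np.array([p for p,_ in P],float),np.array(o)+np.array([u for _,u in P])/f-.5+.5/f
SP,SU=pm(S,0,(195,165),7.5);TP,TU=pm(T,0,(200,155),4.2)
def r(v):
    return np.r_[(proj('scene',w(v,SP))+v[3:5]-SU).ravel(),(proj('top',w(v,TP))+v[5:7]-TU).ravel(),v[3:]/1.]
fit=least_squares(r,[.5,0,0,0,0,0,0]);q=fit.x
def ps(P): return proj('scene',w(q,P))+q[3:5]
def pt(P): return proj('top',w(q,P))+q[5:7]
E
python3 - <<'E'
from h import *
from plant import manip
np.set_printoptions(precision=4,suppress=True)
print(q,np.degrees(q[2]));print(r(q)[:26].reshape(-1,2).round(2));print('pad',w(q,(72,0,84)))
a=np.mean([manip.grab_frame('scene')['frame'].astype(float) for _ in range(8)],0);np.save('a.npy',a)
f=14;x0,y0=205,198
im=cv2.resize(a[y0:y0+42,x0:x0+42].clip(0,255).astype(np.uint8),None,fx=f,fy=f,interpolation=cv2.INTER_CUBIC)
def c(p): return tuple(int(round(v)) for v in ((p-[x0,y0]+.5)*f-.5))
for P in[(166,14,104),(166,50,104),(162,14,104),(162,50,104),(166,14,12),(166,50,12),(178,0,75)]: cv2.circle(im,c(ps(P)[0]),3,(0,0,255),-1)
for y,col in((14,(0,255,0)),(50,(255,0,255))):
  for z in(75,57,48,39): cv2.circle(im,c(ps((168,y,z))[0]),2,col,-1)
cv2.imwrite('pics/s2.png',im)
print([ (y,z,c(ps((168,y,z))[0])) for y in(14,20,32,50) for z in (75,39)])
E
```

```text
[ 0.5169  0.0334 -0.3087  0.848   0.0228  0.5946 -0.4366] -17.688933418211235
[[ 0.33 -0.06]
 [-0.55 -0.71]
 [ 0.46 -0.06]
 [-0.22 -0.02]
 [-0.21  0.26]
 [-0.66  0.56]
 [ 0.12 -0.23]
 [-0.3  -0.77]
 [ 0.68 -0.37]
 [-1.43  0.46]
 [ 0.25  0.63]
 [ 0.08  0.36]
 [-0.    0.37]]
pad [[0.5855 0.0115 0.084 ]]
[(14, 75, (123, 189)), (14, 39, (134, 286)), (20, 75, (139, 215)), (20, 39, (149, 312)), (32, 75, (170, 269)), (32, 39, (179, 364)), (50, 75, (217, 349)), (50, 39, (225, 443))]
```

View pics/s2.png

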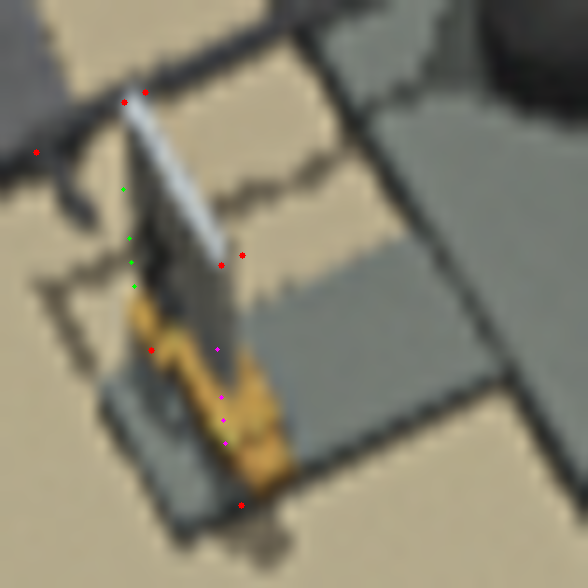

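The scale's top runs (130,95)–(230,255) in this crop. The brass rider runs (175,335)–(290,490), with its wedge tip at about (138,296). The blade's end is at about (92,228). I'll look closer in both views to get the rider's height by triangulation.

```bash
python3 - <<'E'
from h import *
from plant import manip
b=np.mean([manip.grab_frame('top')['frame'].astype(float) for _ in range(8)],0);np.save('b.npy',b)
a=np.load('a.npy'); f=22
def crop(im,x0,y0,W,H,pf,pts):
    o=cv2.resize(im[y0:y0+H,x0:x0+W].clip(0,255).astype(np.uint8),None,fx=f,fy=f,interpolation=cv2.INTER_CUBIC)
    o=cv2.convertScaleAbs(o,alpha=1.3)
    for P,col in pts:
        c=tuple(int(round(v)) for v in((pf(P)[0]-[x0,y0]+.5)*f-.5)); cv2.circle(o,c,3,col,-1)
    for i in range(0,W,5): cv2.putText(o,str(x0+i),(i*f,10),0,.35,(0,0,255)); cv2.line(o,(i*f+f//2,12),(i*f+f//2,18),(0,0,255))
    for i in range(0,H,5): cv2.putText(o,str(y0+i),(0,i*f+f//2+4),0,.35,(0,0,255))
    return o
R=(0,0,255);G=(0,255,0)
sc=[((x,y,104),R) for x in(162,166) for y in(14,50)]
A=crop(a,209,203,18,27,ps,sc)
B=crop(b,261,159,18,27,pt,sc)
cv2.imwrite('pics/st.png',np.hstack([A,B]))
E
```

```text
(no output)
```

View pics/st.png

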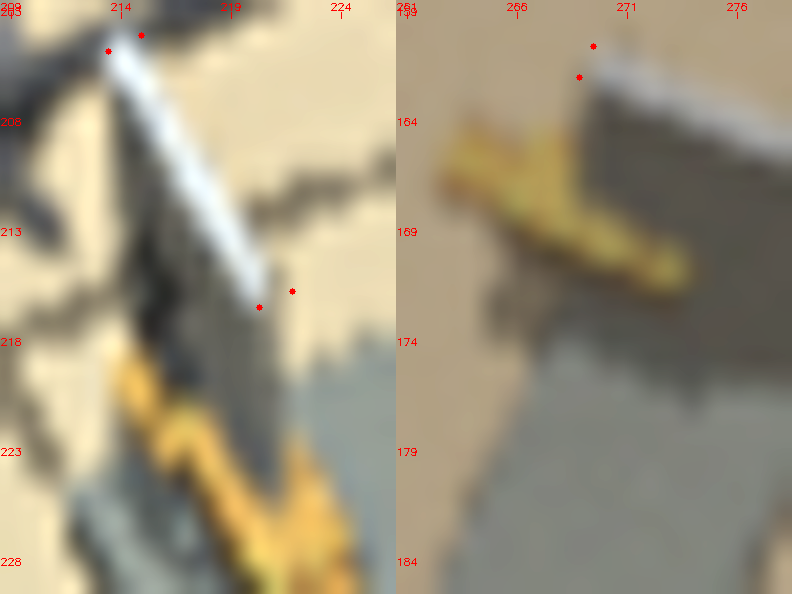

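```bash
python3 - <<'E'
from h import *
np.set_printoptions(linewidth=200)
for n,(x0,y0,W,H) in(('a',(212,216,16,18)),('b',(260,161,17,14))):
    a=np.load(n+'.npy')[y0:y0+H,x0:x0+W]; print(n,x0,y0)
    print((100*(a[...,2]-a[...,0])/(a[...,2]+1)).round().astype(int)); print(a[...,2].astype(int))
E
```

```text
a 212 216
[[24 23 21  6  4  8 11  5 -2 18 24 24 23 23 23 24]
 [23 22 22 14  3  8 10  9  9 20 24 24 23 22 22 20]
 [23 22 28 31  1  6  7  8 10 17 24 23 21 13 11  2]
 [22 23 43 53 10 -2  6  8  9 15 21 13 11  1 -1 -1]
 [22 23 51 60 43 11  5  6  8  9  7 -1  0 -1  0  1]
 [22 22 39 58 56 46 29  6  6  6  0 -2 -1  0 -1  0]
 [23 22 24 54 57 55 50 13  3  7 14 -2 -1  0  0  1]
 [23 21 15 30 56 58 57 33  0 12 39  9 -3 -1  0  1]
 [18 12 -1 -2 36 47 57 50 20 11 52 37 -1 -2 -1  1]
 [ 3 -2 -3 -4 -2 15 58 58 49 28 53 49 12 -4 -1  0]
 [ 3 -3 -1 -2 -2 -3 46 59 57 49 57 58 41 -1 -1  0]
 [16 -4 -1 -1 -4 -4 13 58 56 56 57 58 54  2 -3 -1]
 [23  3 -1  0  1 -2 -1 49 55 54 56 55 57  8 -4 -1]
 [24 18 -1 -1  0 -2 -4 13 53 51 58 58 60 30 -3 -3]
 [23 21 10 -1  0 -1 -3 -2 34 58 59 58 58 45  3 -4]
 [22 23 21  0 -1 -1  0 -2  8 43 56 60 59 58 26  3]
 [22 23 23 14 -3  0  1 -1 -2 10 36 60 59 44 18 20]
 [22 22 23 22  1 -1  0 -1 -1 -4  5 47 35 21 20 22]]
[[113 113  95  59  31  59  73  86 142 136 181 183 182 181 183 183]
 [105 139 137  46  42  76  77  74  93 131 184 184 183 167 173 165]
 [142 184 185  74  48  70  76  74  84
[... 2097 characters left out ...]
135 135 131 129 128 135 127  84  65  64  65  64  68  77 101]
 [135 136 133 130 133 135 131 137 130  84  64  65  66  65  66  66  68]
 [136 135 128 113 120 127 134 138 130  86  68  64  66  66  67  65  65]
 [137 136 132 115 114 106 118 131 132 107  90  73  64  66  67  66  66]
 [136 136 137 135 130 101  82 103 118 122 123 100  78  71  65  65  65]
 [136 136 136 137 135 117  81  70  71  95 117 114 101  98  74  65  63]
 [136 135 137 136 136 117  88  79  69  64  69  78 102 109  78  66  66]
 [136 137 136 137 131  94  87  86  72  65  62  63  66  68  65  65  65]
 [136 137 137 136 130  92  88  78  66  67  64  64  63  64  65  66  66]
 [135 136 137 136 131 111 103  75  81  77  65  64  65  64  65  66  65]]
```

```bash
cat >fit.py <<'E'
from h import *
from scipy.optimize import differential_evolution,minimize
a,b=np.load('a.npy'),np.load('b.npy')
sat=lambda a:100*(a[...,2]-a[...,0])/(a[...,2]+1)
Ws=(208,212,22,26);Wt=(256,158,22,18)
cut=lambda m,w_:m[w_[1]:w_[1]+w_[3],w_[0]:w_[0]+w_[2]]
Ms=np.clip((cut(sat(a),Ws)-25)/32,0,1);Mt=np.clip((cut(sat(b),Wt)-26)/25,0,1)
K=8
def box(x0,x1,y0,y1,z0,z1): return [(x,y,z) for x in(x0,x1) for y in(y0,y1) for z in(z0,z1)]
def rend(pf,off,W,items):
    m=np.zeros((W[3]*K,W[2]*K),np.uint8)
    for P,c in items:
        p=pf(np.array(P,float))+off
        u=((p-[W[0],W[1]]+.5)*K-.5)*16
        cv2.fillConvexPoly(m,cv2.convexHull(u.round().astype(np.int32)),c,shift=4)
    m=m.astype(float)/255
    m=cv2.GaussianBlur(m,(0,0),.35*K)
    return cv2.resize(m,(W[2],W[3]),interpolation=cv2.INTER_AREA)
def imgs(v):
    tin,tout,Ye,zc,xw,L,sl,ox,oy,px,py=v; y0=Ye-24;zb,zt=zc-H/2,zc+H/2
    scale=(box(162,166,14,50,zc-60 if 0 else 12,104),0)
    inn=(box(162-tin,162,y0,Ye,zb,zt),255);out=(box(166,166+tout,y0,Ye,zb,zt),255);end=(box(162-tin,166+tout,50,Ye,zb,zt),255)
    wd=([(xw-1.5,y0,zc-1.5),(xw-1.5,y0,zc+1.5),(xw+1.5,y0,zc-1.5),(xw+1.5,y0,zc+1.5),(xw-1.5,y0-L,zc),(xw+1.5,y0-L,zc)],255)
    sc=(box(161,167,Ye,Ye+sl,zc-3,zc+3),255)
    s=rend(ps,np.array([ox,oy]),Ws,[inn,scale,end,sc,wd,out]);t=rend(pt,np.array([px,py]),Wt,[out,wd,sc,scale,inn,end])
    return s,t
off0=np.array([-.3,-.2,.7,.5])
def cost(v):
    s,t=imgs(v); return ((s-Ms)**2).sum()+((t-Mt)**2).sum()+ .5*(((v[7:]-off0)/.25)**2).sum()*.3
bd=[(2,10),(2,14),(51,66),(30,65),(164,180),(0,20),(0,12)]+[(o-.8,o+.8) for o in off0]
if __name__=='__main__':
    for H in(14,):
        for seed in(0,1):
            r_=differential_evolution(cost,bd,seed=seed,maxiter=150,popsize=12,tol=1e-6)
            print(H,r_.x.round(2),r_.fun.round(2))
    v0=r_.x
    for z in range(36,60,3):
        bd2=list(bd);bd2[3]=(z,z+1e-6)
        r2=differential_evolution(cost,bd2,seed=1,maxiter=50,popsize=8,x0=np.r_[v0[:3],z,v0[4:]]);print(z,r2.fun.round(2),r2.x[:7].round(1))
    s,t=imgs(v0);np.set_printoptions(linewidth=200)
    print((10*(s-Ms)).round().astype(int));print((10*(t-Mt)).round().astype(int))
E
time timeout 500 python3 fit.py
```

```text
14 [ 2.250e+00  2.960e+00  5.953e+01  4.858e+01  1.698e+02  1.366e+01
  7.230e+00 -6.300e-01 -1.500e-01  4.100e-01  3.300e-01] 5.05
14 [ 2.2600e+00  3.0200e+00  5.9540e+01  4.9030e+01  1.7005e+02  1.3760e+01
  7.2400e+00 -6.2000e-01 -8.0000e-02  4.1000e-01  3.7000e-01] 5.12
36 18.97 [  2.1   2.5  60.2  36.  168.5  19.3   5. ]
39 12.37 [  2.    3.   58.8  39.  169.1  15.6   6.8]
42 8.34 [  2.3   2.8  59.2  42.  169.7  15.9   7. ]
45 6.2 [  2.4   2.9  59.2  45.  169.7  14.2   7.6]
48 5.21 [  2.4   3.   58.9  48.  169.9  12.9   7.9]
51 5.53 [  2.2   3.1  59.5  51.  170.   13.7   7.2]
54 7.11 [  2.4   2.9  59.9  54.  169.8  12.7   7.6]
57 10.13 [  2.3   3.2  60.8  57.  170.3  12.6   7.4]
[[ 0  0  0  0  0  0  0  0  0  0  0  0  0  0  0  0  0  0  0  0  0  0]
 [ 0  0  0  0  0  0  0  0  0  0  0  0  0  0  0  0  0  0  0  0  0  0]
 [ 0  0  0  0  0  0  0  0  0  0  0  0  0  0  0  0  0  0  0  0  0  0]
 [ 0  0  0  0  0  0  0  0  0  0  0  0  0  0  0  0  0  0  0  0  0  0]
 [ 0  0  0  0  0  0  0  0  0  0  0  0  0  0  0  0  0  0  0  0  0  0]
 [ 0  0  0  0  0  0  0  0  0  0  0  0  0  0  0  0  0  0  0  0 
[... 1971 characters left out ...]
  0  0  0  7  3  0  0  0  0  0  0  0]
 [ 0  0  0  0  0  0  0 -1 -1  0  1  0  1  6  2  0  0  0  0  0  0  0]
 [ 0  0  0  0  0  0  0 -1 -1  1  1  0  1  2  0  0  0  0  0  0  0  0]
 [ 0  0  0  0  0  0  0  0  0  3  2  0  1  0  1  1  1  1  0  0  0  0]
 [ 0  0  0  0  0  0  0  0  0  0  0 -1  0  0  1  1  1  2  2  0  0  0]
 [ 0  0  0  0  0  0  0  0  0  0  0  0  0  1  1  1  0  1  0  0  0  0]
 [ 0  0  0  0  0  0  0  0  0  0  0  0  0  0  0  1  0  2  1  0  0  0]
 [ 0  0  0  0  0  0  0  0  0  0  0  0  0  0  0  0  0  0  0  0  0  0]
 [ 0  0  0  0  0  0  0  0  0  0  0  0  0  0  0  0  0  0  0  0  0  0]
 [ 0  0  0  0  0  0  0  0  0  0  0  0  0  0  0  0  0  0  0  0  0  0]]
real	3m5.405s
user	3m9.297s
sys	0m0.249s
```

The fit puts the mark at z ≈ 49 mm, about 26 mm below the pointer's rest height. That needs a tilt of about 0.148 rad, with the pad centre at z ≈ 73.3 mm. I'll go above the pad with the fingers shut and the tool matched to that tilt.

Call:
play_rows --series '[[[0.0194,0.0302,0,0,0,-6,0],[0.0194,0.0302,0,0,0,-6,0],[0.0194,0.0302,0,0,0,-6,0],[0.0194,0.0302,0,0,0,-6,0],[0.0194,0.0302,0,0,0,-6,0],[0.0194,0.0302,0,0,0,-6,0],[0.0194,0.0302,0,0,0,0,0],[0.0194,0.0302,0,0,0,0,0],[0.0194,0.0302,0,0,0,0,0],[0.0194,0.0302,0,0,0,0,0]]]'

```text
time: 1.9
tool_pos: [0.3923, -0.2896, 0.2315]
tool_rot: [0.0, 0.988, -0.153, 0.0]
contact_force: [0.5, 0.3, -0.2]
gripper_width: -0.004
grasp_force: 0.0
```

Call:
play_rows --series '[[[0.0194,0.0302,0,0,0,0,0],[0.0194,0.0302,0,0,0,0,0],[0.0194,0.0302,0,0,0,0,0],[0.0194,0.0302,0,0,0,0,0],[0.0194,0.0302,0,0,0,0,0],[0.0194,0.0302,0,0,0,0,0],[0.0194,0.0302,0,0,0,0,0],[0.0194,0.0302,0,1.3,4.05,0,0],[0.0194,0.0302,0,1.3,4.05,0,0],[0.0194,0.0302,0,0,0,0,0]]]'

```text
time: 2.9
tool_pos: [0.5871, 0.0122, 0.2308]
tool_rot: [-0.012, 0.985, -0.152, -0.074]
contact_force: [-0.2, -0.4, -0.6]
gripper_width: -0.003
grasp_force: 0.0
```

```bash
python3 - <<'E'
from plant import manip
import numpy as np
from scipy.spatial.transform import Rotation as R
s=manip.state();print(s['time'],s['tool_pos'],s['contact_force'],s['gripper_width'],s['joint_pos'])
print(R.from_quat(s['tool_rot'],scalar_first=True).as_matrix().round(3))
E
```

```text
2.9 [0.58711701 0.01215047 0.230773  ] [-0.17793742 -0.42599776 -0.57129841] -0.0032651620973520976 [-0.1194619   0.05938939  1.6120803   0.0280674   1.6174497   1.75731176]
[[ 0.943 -0.302 -0.142]
 [-0.299 -0.953  0.045]
 [-0.149 -0.    -0.989]]
```

Call:
play_rows --series '[[[-0.001,-0.001,-0.02,0,0,0,0],[0,0,-0.025,0,0,0,0],[0,0,-0.03,0,0,0,0],[0,0,-0.03,0,0,0,0],[0,0,-0.02,0,0,0,0],[0,0,-0.008,0,0,0,0],[0,0,0,0,0,0,0]]]'

```text
time: 3.6
tool_pos: [0.5838, 0.0102, 0.0971]
tool_rot: [-0.012, 0.985, -0.152, -0.075]
contact_force: [-0.8, 0.6, 0.2]
gripper_width: -0.006
grasp_force: 0.0
```

```bash
python3 - <<'E'
from plant import manip
from h import *
s=manip.state();p=s['tool_pos'];print(p,s['contact_force'])
def c(n,x0,y0,W):
    o=manip.grab_frame(n)['frame'][y0:y0+W,x0:x0+W]; return cv2.resize(o,(400,400),interpolation=cv2.INTER_CUBIC)
A=c('scene',200,160,70);B=c('top',225,160,90)
cv2.imwrite('pics/chk.png',np.hstack([A,B]))
E
```

```text
[0.58384958 0.0101914  0.09713189] [-0.75577242  0.62845602  0.24157562]
```

View pics/chk.png

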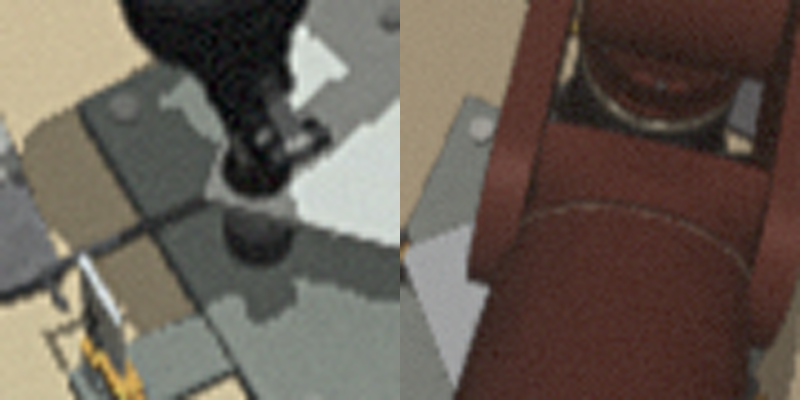

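The fingertips stand over the pad, at (255,170) in the left half. Everything else is clear.

Call:
play_rows --series '[[[0.002,0.001,-0.005,0,0,0,0],[0,0,-0.004,0,0,0,0],[0,0,0,0,0,0,0]]]'

```text
time: 4.0
tool_pos: [0.5866, 0.0112, 0.0892]
tool_rot: [-0.012, 0.986, -0.152, -0.073]
contact_force: [-0.4, 1.0, -0.3]
gripper_width: -0.004
grasp_force: 0.0
```

Call:
play_rows --series '[[[0,0,-0.002,0,0,0,0],[0,0,0,0,0,0,0]]]'

```text
time: 4.2
tool_pos: [0.5865, 0.0111, 0.0871]
tool_rot: [-0.012, 0.986, -0.152, -0.073]
contact_force: [-0.1, -0.2, -0.2]
gripper_width: -0.004
grasp_force: 0.0
```

Call:
play_rows --series '[[[0,0,-0.002,0,0,0,0],[0,0,0,0,0,0,0]]]'

```text
time: 4.4
tool_pos: [0.5868, 0.0111, 0.0853]
tool_rot: [-0.012, 0.986, -0.152, -0.073]
contact_force: [0.2, 0.1, 0.8]
gripper_width: -0.002
grasp_force: 0.1
```

Call:
play_rows --series '[[[0,0,-0.002,0,0,0,0],[0,0,0,0,0,0,0]]]'

```text
time: 4.6
tool_pos: [0.587, 0.011, 0.0836]
tool_rot: [-0.012, 0.986, -0.152, -0.073]
contact_force: [-0.1, -0.3, 3.1]
gripper_width: -0.001
grasp_force: 1.2
```

Contact came at 85 mm, as expected. Next I'll go down to just short of the target and look.

Call:
play_rows --series '[[[0,0,-0.002,0,0,0,0],[0,0,-0.002,0,0,0,0],[0,0,-0.002,0,0,0,0],[0,0,-0.002,0,0,0,0],[0,0,-0.001,0,0,0,0],[0,0,0,0,0,0,0],[0,0,0,0,0,0,0]]]'

```text
time: 5.3
tool_pos: [0.5874, 0.0109, 0.0752]
tool_rot: [-0.012, 0.986, -0.152, -0.073]
contact_force: [-0.3, -0.6, 6.1]
gripper_width: -0.002
grasp_force: 3.1
```

```bash
python3 - <<'E'
from plant import manip
from h import *
s=manip.state();print(s['time'],s['tool_pos'],s['contact_force'])
a=np.mean([manip.grab_frame('scene')['frame'].astype(float) for _ in range(6)],0);np.save('a2.npy',a)
a0=np.load('a.npy');f=14;x0,y0=203,200
o=[cv2.convertScaleAbs(cv2.resize(i[y0:y0+34,x0:x0+28].clip(0,255).astype(np.uint8),None,fx=f,fy=f,interpolation=cv2.INTER_CUBIC),alpha=1.3) for i in(a0,a)]
cv2.imwrite('pics/press.png',np.hstack(o))
E
```

```text
5.3 [0.58735599 0.01092065 0.07516264] [-0.27751065 -0.58589943  6.12652042]
```

View pics/press.png

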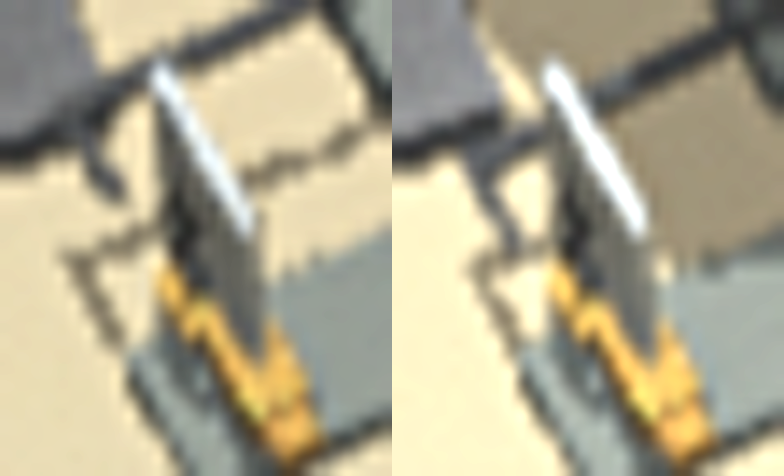

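The blade has dropped about 21 mm, from about (118,200) to (124,250) in the crop, and the wedge tip is at (163,272). So it is still short of the mark. Before the last few mm I'll tighten the mark height, registering each camera on the scale's white top.

```bash
cat >fit2.py <<'E'
import fit; from fit import *
fit.H=14
np.set_printoptions(linewidth=200,suppress=True,precision=2)
offs=[]
for im,pf,W,o in((a,ps,(210,201,14,18),off0[:2]),(b,pt,(265,158,18,12),off0[2:])):
    m=cut(im[...,0],W); r0=lambda o_:rend(pf,np.array(o_),W,[(box(162,166,14,50,104,104.01),255)])
    # blue level: affine in mask + scale-face mask
    def c(o_):
        f=rend(pf,np.array(o_),W,[(box(162,166,14,50,12,104),255)]); t=r0(o_)
        w_=(cv2.dilate(t,np.ones((2,2)))>.08)
        A=np.c_[t[w_],f[w_],np.ones(w_.sum())]; 
        return ((A@np.linalg.lstsq(A,m[w_],rcond=None)[0]-m[w_])**2).mean()
    g=[(c((x,y)),x,y) for x in np.arange(o[0]-1,o[0]+1,.1) for y in np.arange(o[1]-1,o[1]+1,.1)]
    g.sort(); print([tuple(np.round(k,2)) for k in g[:4]]); offs+=list(np.mean(g[:4],0)[1:])
print(offs)
for sig,o in((.05,np.array(offs)),(.15,np.array(offs)),(.05,off0)):
    def cost2(v):
        s,t=imgs(v); return ((s-Ms)**2).sum()+((t-Mt)**2).sum()+.3*(((v[7:]-o)/sig)**2).sum()
    bd=[(2,10),(2,14),(51,66),(30,65),(164,180),(0,20),(0,12)]+[(k-.5,k+.5) for k in o]
    r_=differential_evolution(cost2,bd,seed=0,maxiter=100,popsize=8,tol=1e-6);print(sig,r_.fun,r_.x)
E
timeout 550 python3 fit2.py
```

```text
[(np.float64(279.15), np.float64(-0.4), np.float64(0.2)), (np.float64(279.42), np.float64(-0.6), np.float64(0.0)), (np.float64(280.58), np.float64(-0.3), np.float64(0.3)), (np.float64(281.88), np.float64(-0.5), np.float64(0.1))]
[(np.float64(13.07), np.float64(0.4), np.float64(0.1)), (np.float64(13.25), np.float64(0.3), np.float64(0.1)), (np.float64(13.73), np.float64(0.7), np.float64(0.3)), (np.float64(13.73), np.float64(0.5), np.float64(0.2))]
[np.float64(-0.4499999999999993), np.float64(0.15000000000000124), np.float64(0.475), np.float64(0.17499999999999985)]Traceback (most recent call last):
  File "fit2.py", line 20, in <module>
    r_=differential_evolution(cost2,bd,seed=0,maxiter=100,popsize=8,tol=1e-6);print(sig,r_.fun,r_.x)
    return fun(*args, **kwargs)
    ret = solver.solve()
    self._calculate_population_energies(
    ~~~~~~~~~~~~~~~~~~~~~~~~~~~~~~~~~~~^
        self.population[self.feasible]))
        ^^^^^^^^^^^^^^^^^^^^^^^^^^^^^^^
    calc_energies = list(
        self._mapwrapper(self.func, parameters_pop[0:S])
    )
    return self.f(x, *self.args)
           ~~~~~~^^^^^^^^^^^^^^^
  File "fit2.py", line 18, in cost2
    s,t=imgs(v); return ((s-Ms)**2).sum()+((t-Mt)**2).sum()+.3*(((v[7:]-o)/sig)**2).sum()
        ~~~~^^^
  File "fit.py", line 20, in imgs
    tin,tout,Ye,zc,xw,L,sl,ox,oy,px,py=v; y0=Ye-24;zb,zt=zc-H/2,zc+H/2
                                                            ^
NameError: name 'H' is not defined
```

```bash
sed -i 's/^import fit; from fit import \*/import fit as FF; from fit import */; s/^fit.H=14/FF.H=14/' fit2.py; timeout 570 python3 fit2.py | tail -3
```

```text
0.05 5.330936186867815 [  2.5    2.92  59.31  48.4  169.51  14.75   6.87  -0.47   0.15   0.46   0.18]
0.15 4.983189211987853 [  2.49   2.7   58.99  48.29 169.53  14.8    7.55  -0.54   0.12   0.34   0.2 ]
0.05 6.835506764760916 [  2.04   3.59  59.75  48.19 170.42  15.08   7.11  -0.33  -0.2    0.69   0.5 ]
```

```bash
cat >tilt.py <<'E'
from h import *
from scipy.ndimage import gaussian_filter
def bar(th):
    X=np.linspace(90,176,300); return ps(np.c_[X*np.cos(th),0*X,75-X*np.sin(th)])
def rows(a,c,th):
    p=bar(th); yc=np.interp(c,p[::1,0][::-1],p[:,1][::-1]); r=np.arange(int(yc)-5,int(yc)+7)
    v=a[r,c].sum(1); base=np.median(v); d=np.clip(base-40-v,0,None); return (d*r).sum()/d.sum(),yc
def est(a,cols):
    ref=np.load('a.npy'); out=[]
    for c in cols:
        y0,m0=rows(ref,c,0)
        th=.13
        for _ in range(6):
            y1,m1=rows(a,c,th); g=(rows(a,c,th+.01)[1]-m1)/.01; th+=((y1-y0)-(m1-m0))/g
        out.append(th)
    return np.array(out)
E
python3 - <<'E'
from tilt import *
np.set_printoptions(precision=3,suppress=True)
a2=np.load('a2.npy')
e=est(a2,range(218,226));print(e,176*np.sin(np.median(e)))
for n in('a','a2'):
    m=np.load(n+'.npy').sum(2)[196:214,215:229].astype(int);print(m)
E
```

```text
[0.128 0.127 0.115 0.119 0.121 0.215 0.205 0.076] 21.774851306662093
[[484 488 482 485 488 492 505 490 232 158 327 368 346 341]
 [486 487 484 485 488 484 497 504 381 175 261 333 282 272]
 [483 486 486 490 485 492 497 506 460 228 197 228 204 205]
 [482 486 490 491 495 493 465 440 341 214 199 180 172 196]
 [489 490 496 498 462 432 329 237 193 192 213 114 183 289]
 [493 462 461 434 330 236 199 177 219 322 370 189 156 321]
 [451 339 316 242 189 179 213 313 386 497 500 346 185 251]
 [311 204 189 182 214 312 383 493 500 502 504 491 345 158]
 [253 199 216 312 384 498 494 499 493 489 489 505 489 202]
 [427 366 381 492 497 495 493 490 487 486 488 495 501 343]
 [575 491 488 499 489 490 483 484 483 483 486 488 503 494]
 [517 514 493 488 481 488 483 489 484 485 486 493 500 499]
 [369 560 511 484 484 485 484 487 492 491 495 489 445 438]
 [232 516 545 476 482 486 490 490 489 494 492 433 296 305]
 [202 354 562 495 491 490 491 441 440 440 430 308 277 377]
 [200 264 516 572 497 440 430 296 288 298 366 362 377 485]
 [187 212 340 549 512 306 282 285 361 380 484 490 486 498]
 [156 204 241 442 564 363 35
[... 394 characters left out ...]
4 335 334 335 339 334 319 294 228 170 139 125 126]
 [327 330 332 336 338 317 301 229 170 140 138 165 221 141]
 [363 325 332 327 322 234 167 139 139 160 223 279 337 194]
 [516 328 306 286 255 163 134 166 223 267 337 343 345 272]
 [641 360 235 231 213 193 222 270 339 337 341 341 344 335]
 [586 501 232 181 213 268 331 343 342 337 338 335 336 342]
 [428 639 353 253 326 337 342 337 334 334 331 335 335 342]
 [282 591 552 368 322 334 333 333 333 334 335 332 334 338]
 [244 410 644 509 336 324 331 337 332 340 332 334 329 337]
 [227 298 592 646 394 321 328 332 331 329 337 331 334 332]
 [212 240 387 621 525 340 324 331 334 332 334 335 334 334]
 [175 230 273 498 643 420 319 326 331 334 334 334 331 335]]
```

The image gives a drop of 21.5 mm at TCP z 75.2, which agrees with the kinematics. I need about 26.5 mm, so another 2 mm of TCP travel, then hold.

Call:
play_rows --series '[[[0,0,-0.001,0,0,0,0],[0,0,-0.001,0,0,0,0],[0,0,0,0,0,0,0],[0,0,0,0,0,0,0]]]'

```text
time: 6.0
tool_pos: [0.5873, 0.0109, 0.0734]
tool_rot: [-0.012, 0.986, -0.152, -0.073]
contact_force: [-1.6, -0.6, 7.3]
gripper_width: -0.002
grasp_force: 3.6
```

```bash
python3 - <<'E'
from plant import manip
from tilt import *
s=manip.state();print(s['time'],s['tool_pos'],s['contact_force'])
a=np.mean([manip.grab_frame('scene')['frame'].astype(float) for _ in range(6)],0);np.save('a3.npy',a)
e=est(a,range(219,223));print(e,176*np.sin(np.median(e)))
f=14;x0,y0=203,200
o=[cv2.convertScaleAbs(cv2.resize(i[y0:y0+34,x0:x0+28].clip(0,255).astype(np.uint8),None,fx=f,fy=f,interpolation=cv2.INTER_CUBIC),alpha=1.3) for i in(np.load('a2.npy'),a)]
cv2.imwrite('pics/press2.png',np.hstack(o))
E
```

```text
6.0 [0.58730071 0.01092723 0.07341838] [-1.58034462 -0.5546776   7.33325814]
[0.14979738 0.1477569  0.1347722  0.13984209] 25.221577932720283
```

View pics/press2.png

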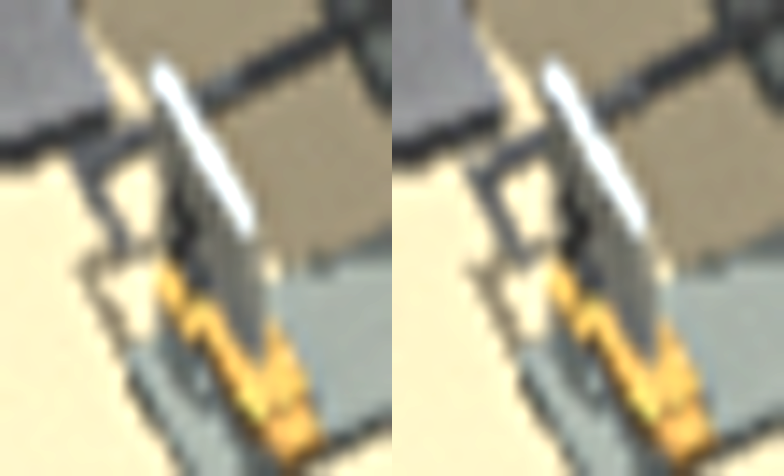

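The pointer is now about 25.3 mm down, just above the mark. I'll go half a millimetre further and hold.

Call:
play_rows --series '[[[0,0,-0.0005,0,0,0,0],[0,0,0,0,0,0,0],[0,0,0,0,0,0,0],[0,0,0,0,0,0,0],[0,0,0,0,0,0,0],[0,0,0,0,0,0,0],[0,0,0,0,0,0,0],[0,0,0,0,0,0,0],[0,0,0,0,0,0,0],[0,0,0,0,0,0,0]]]'

```text
time: 7.3
tool_pos: [0.5873, 0.0109, 0.0731]
tool_rot: [-0.012, 0.986, -0.152, -0.073]
contact_force: [-1.3, -0.4, 7.5]
gripper_width: 0.001
grasp_force: 3.9
```

```bash
python3 - <<'E'
from plant import manip
from tilt import *
s=manip.state();print(s['time'],s['tool_pos'],s['contact_force'])
a=np.mean([manip.grab_frame('scene')['frame'].astype(float) for _ in range(8)],0)
e=est(a,range(219,223));print(e,176*np.sin(np.median(e)))
E
```

```text
7.3 [0.58730366 0.01094349 0.07306045] [-1.3236928  -0.37513448  7.47632689]
[0.16001339 0.15515165 0.14252421 0.15440408] 27.132269862719557
```

It stands 26–27 mm down and level with the mark. I'll hold a little longer, then let the plate come back up slowly.

Call:
play_rows --series '[[[0,0,0,0,0,0,0],[0,0,0,0,0,0,0],[0,0,0,0,0,0,0],[0,0,0.003,0,0,0,0],[0,0,0.004,0,0,0,0],[0,0,0.004,0,0,0,0],[0,0,0.004,0,0,0,0],[0,0,0.01,0,0,0,0],[0,0,0.02,0,0,0,0],[0,0,0.03,0,0,0,0]]]'

```text
time: 8.7
tool_pos: [0.5844, 0.0114, 0.1449]
tool_rot: [-0.012, 0.985, -0.152, -0.076]
contact_force: [0.0, -0.0, -1.1]
gripper_width: -0.002
grasp_force: 0.0
```

Call:
play_rows --series '[[[0,0,0.03,0,0,0,0],[0,0,0.02,0,0,0,0],[0,0,0,0,0,0,0],[0,0,0,0,0,0,0],[0,0,0,0,0,0,0]]]'

```text
time: 9.2
tool_pos: [0.5855, 0.0113, 0.1946]
tool_rot: [-0.012, 0.985, -0.152, -0.075]
contact_force: [0.3, -0.8, 0.4]
gripper_width: 0.003
grasp_force: 0.0
```

```bash
python3 - <<'E'
from plant import manip
from tilt import *
s=manip.state();print(s['time'],s['tool_pos'],s['contact_force'])
a=manip.grab_frame('scene')['frame'].astype(float)
print([rows(a,c,0)[0]-rows(np.load('a.npy'),c,0)[0] for c in range(219,223)])
print(manip.job_done())
E
```

```text
9.2 [0.58546343 0.01125807 0.19460436] [ 0.31502073 -0.83088213  0.41185516]
[np.float64(0.2700221974724286), np.float64(0.10926010788932672), np.float64(-0.05519062582820311), np.float64(-0.022269030792898548)]
the job is handed in; nothing more can be done
None
```

I pressed the pad until the pointer was about 26–27 mm down, against a mark height I estimated from the images at about 26.5 mm (give or take 1.5 mm). I held it there for over a second, released it and saw the plate return to rest, and the job is handed in, with no verdict returned.

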